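# Set the sample conditioner back to standby and hold its lid half open

### The arm

A 7-joint arm with a two-finger parallel gripper is mounted at the origin on the work surface. World frame = base frame: x ahead of the robot, y to its left, z up, the work surface at z = 0. Lengths are in m, angles in rad, forces in N, time in s.
With the tool pointing down it reaches from about 0.35 to 0.9 m from the base axis. Payload 8.1 kg.
Tool frame: the origin (TCP) lies midway between the tips of the shut fingers; the grasp point (between the pads) lies 19 mm behind it; z points along the fingers, y is the line along which they close (so a half turn about z gives the same grasp; the last joint's range is limited). The gripper opens to 92 mm and grips with 3 to 60 N. Pads are 19 mm wide; open, the fingers measure 130 mm over their backs; the gripper's body (75 mm by 190 mm) begins 47 mm behind the grasp point.
Start: joints at [-1.428, 0.434, 0.025, 1.573, -0.012, 1.134, -0.075], TCP at [0.152, 0.606, 0.227] pointing down, gripper open.
Joint ranges: [-2.62, 2.62], [-0.44, 2.09], [-1.27, 1.32], [0.08, 2.57], [-1.32, 4.46], [0.12, 2], [-2.74, 2.74]. Speed limits (rad/s): [2.22, 2.22, 3.01, 3.01, 3.14, 3.14, 3.14].

### API

Orientations are given as a rotation vector (axis times angle).
In Python, from cell import observe, cams, job gives the robot as it stands. The module is installed in compiled form; this text tells all that it offers.
- The arm moves only by the tool step_arm, never from a script. Its argument "steps" is a list of rows, each a list of 6 numbers: the shift along the world's x, y, z in mm, then the turn, a rotation vector about the world's x, y, z in rad. In form: [[dx, dy, dz, rx, ry, rz], ...]. A call has 1 to 20 rows; each row shifts and turns the commanded pose from where the row before left it; what a row does not reach is not made up. A row lasts 1/12 s, in which the tool goes at most 41.7 mm and 7.16 degrees, less where a joint would pass 70% of its speed; a pose out of reach is approached as far as the arm can. A call with a gripper value outside its range is refused whole. "gripper" is the opening, from 0 (shut) to 1 (fully open), set as the call begins (left out, the last holds). The fingers move at their own pace and stop on an object; "force" is the grip in N (left out, the last holds). Time passes only in rows, so rows that do not move let the fingers close. It gives the time, the measured TCP pose, the force, the opening and the grip force at its end, in the units of the state.
- observe(): the state, without advancing time (a new reading comes with each control period).
- cams.get_image(name): name is "side" or "top"; returns the picture (420x560x3 uint8, red, green, blue); there is no depth.
- cams.get_calibration(name): a dict with "fov_y" (degrees; the focal length in pixels is half the picture's height over the tangent of half this angle, whatever the lens; pixels are square), "cx", "cy" (the principal point, pixels), "world_to_cam" (4x4, takes a point from world to camera coordinates). Camera axes: x right, y up, looking along -z (the intrinsics and any distortion apply to the point x, -y, -z); pixel columns grow to the right and rows downward; lengths in m; the calibration is good to about 2 mm. A picture is of the moment at which its call begins. get_calibration takes no time and is no camera call.
- job.sign_off(): hands the job in; it is judged then, once.
The state is a dict: "clock": time; "joints": joint angles; "dq": joint speeds; "joint_efforts": joint torques, N m; "position": TCP position; "ee_rot": TCP orientation; "force": force on the tool from outside, world axes, zero at the start; "ft_torque": the same for the moment, N m; "width": opening from 0.0 (shut) to 1.0 (fully open); "gripper_force": force on a finger pad.
Only numpy, scipy, OpenCV 4.12 (cv2) and the standard library are available. Lean on these libraries where they do the work, as an engineer would, in place of code of your own. Each camera call takes 0.05 s, during which the arm holds its last target. There are 200 camera calls.

### The job

I am about to take vials out of the sample conditioner. With the lid still down, turn its temperature dial back until the white pointer stands at the red rider on the bezel, then lift the lid by its handle and hold it half open, at 45 degrees, so that I can reach in while the block keeps its temperature. The lid has no stay and falls shut, so do not let it drop: finish while still holding it at that angle in your gripper, with the dial still at the rider and the other things on the bench left where they are.

Things in the scene. Friction and masses are not known exactly. Their poses are not given: they have to be found in the camera images.
- conditioner: Fixed dry-block sample conditioner: white housing 240 mm wide (y), 345 mm deep (x), 85 mm high to the grey deck at its front (-x). Origin: centre of its underside, on the bench; x points from front to hinge, z up. Behind the deck lies a blue lid with a window; closed, its top is 134 mm above the bench. Rocker switch and lamp are not used; the vials under the lid are part of the machine.
- dial (a joint): Angle of the black temperature dial in rad: 0 at its lower stop, 4.71 at its upper stop, growing clockwise seen from above (so turning it back is counter-clockwise). It stays where it is left; turning takes about 0.04 N m.
- dial_grip (a point): Point on the dial's vertical axis, 26 mm above the deck (111 mm above the bench), the height to hold it. The grip is a round fluted knob 40 mm in diameter, from 4 to 36 mm above the deck, over a skirt 60 mm in diameter, 4 mm thick. The axis is 122 mm in front of (-x) and 55 mm to the right of (-y) the conditioner's origin.
- dial_pointer (a point): Outer end of the white pointer line on the dial's skirt, 30 mm from the dial's axis; the frame's x points outward along the pointer. The white line also runs across the knob's flat top from its middle to its edge.
- rider_mark (a point): Inner end of the red rider (10 x 6 mm) on the aluminium bezel ring (80 mm in diameter) round the dial, 32 mm from the dial's axis; the frame's x points outward from the axis. It does not turn with the dial; its place on the ring differs from run to run. The pointer is at the rider when both lie on one ray from the axis.
- lid (a joint): Opening angle of the blue lid in rad: 0 closed, 0.785 at 45 degrees, stop at 1.4. The lid (0.5 to 0.9 kg) turns upward about a horizontal hinge at its back edge and falls shut from any angle when let go.
- lid_hinge (a point): Middle of the lid's hinge axis, 110 mm above the bench and 155 mm behind (+x) the conditioner's origin; the axis runs along the conditioner's y. Fixed.
- lid_handle (a point): Middle of the handle bar at the lid's front; moves with the lid. Closed: 168 mm above the bench, 158 mm in front of and 58 mm above the hinge axis, 34 mm above the lid's top. Steel bar 16 mm in diameter along y between two black side plates (20 mm in x, top 10 mm above the bar's middle), 47 mm wide over them. Pinch it across the plates from above; it turns between the fingers as the lid rises.
- dish: Loose aluminium sample dish, 84 mm across and 34 mm high, origin at the centre of its underside. Leave it where it is.
- jar: Loose amber sample jar with a white cap, 64 mm in diameter and 82 mm high, origin at the centre of its underside. Leave it where it is.
- anvil: Loose support of a bend fixture, an aluminium block 60 x 22 x 53 mm with a black star knob on one end, origin below the block's middle. Leave it where it is.
Things that resemble listed ones, but are neither listed nor needed, are in the scene too. What is shaped like the dish but blue or purple is not meant.

How it is judged:
By the outcome, as a careful person would: the job done as asked, in the order asked, and still so for the second after the job is handed in, while the arm keeps its last pose, push and grip.
It also fails if it takes over 58 s, if anything falls off the work surface, if the arm or the gripper's body presses on something with over 40 N, if the wrist force passes 120 N, or if a joint passes its speed limit or range.

## Working session

There is one attempt and no reset: what is moved stays moved. The work goes in short steps, Python scripts to look and compute and a tool call to move; the robot and the scene stay as the last step left them, time stands still between calls to the robot, and variables do not carry over. Pictures are saved under pics/ and viewed, at most 10 in all, crops included, and the job is handed in when it is done.

Besides the shell and the picture viewer there is one more tool, called after ">>>" in YAML: its name, and indented under it one key for each argument. step_arm: Moves the arm, as the interface text tells. Its arguments: {"type":"object","properties":{"steps":{"type":"array","items":{"type":"array","items":{"type":"number"}}},"gripper":{"type":"number"},"force":{"type":"number"}},"required":["steps"]}

```bash
mkdir -p pics; python3 - <<'E'
from cell import observe,cams,job
import cv2,numpy as np
print(observe())
for n in("side","top"):
    im=cams.get_image(n); cv2.imwrite(f"pics/{n}0.png",im[:,:,::-1]); print(n,cams.get_calibration(n))
E
```

```text
{'clock': 0.0, 'joints': array([-1.42765949,  0.43525844,  0.02495694,  1.57409738, -0.0115916 ,
        1.13400934, -0.07511673]), 'dq': array([ 7.25587445e-05, -1.30263388e-03,  7.77079257e-04, -1.10880825e-03,
        5.87938937e-04, -4.31115357e-04, -1.01446730e-03]), 'joint_efforts': array([ 1.71623233e-04, -6.67855597e+01,  9.84859094e-01, -3.14467907e+01,
       -6.06902526e-02,  4.23259498e-02,  1.51929648e-04]), 'position': array([0.15196808, 0.60570787, 0.22592266]), 'ee_rot': array([-3.85132333e-01, -3.11784390e+00,  2.55550025e-03]), 'force': array([ 0.85108574,  0.9920026 , -0.13964548]), 'ft_torque': array([0.02979701, 0.00386531, 0.02673841]), 'gripper_force': 0.0, 'width': 0.9996314584014019}
side {'fov_y': 56.36228460501697, 'cx': 272.90028423095833, 'cy': 216.21740967742844, 'world_to_cam': array([[-0.87772847, -0.47884008,  0.01746139,  0.59573546],
       [ 0.37121849, -0.6565093 ,  0.6566524 , -0.27969727],
       [-0.30296792,  0.5828445 ,  0.7539912 , -0.89502655],
       [ 0.        ,  0.        ,  0.        ,  1.        ]])}
top {'fov_y': 52.02477250968308, 'cx': 276.0433900194902, 'cy': 208.69784174323604, 'world_to_cam': array([[ 2.37477130e-02, -9.99706324e-01,  4.82825722e-03,
         7.51313434e-02],
       [ 9.79295596e-01,  2.42335296e-02,  2.00979777e-01,
        -6.48546232e-01],
       [-2.01037760e-01, -4.45190248e-05,  9.79583492e-01,
        -1.06514590e+00],
       [ 0.00000000e+00,  0.00000000e+00,  0.00000000e+00,
         1.00000000e+00]])}
```

View pics/side0.png

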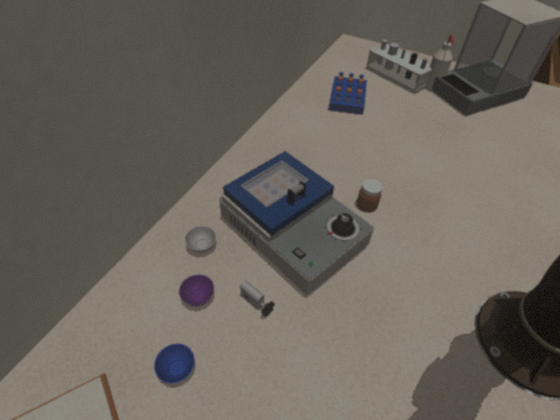

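View pics/top0.png

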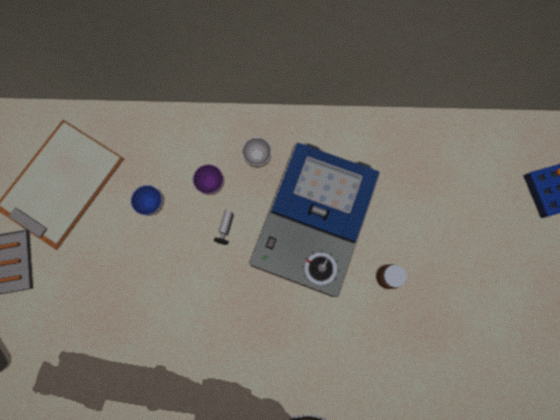

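The side view shows the conditioner with the lid handle near (298,191) and the dial near (343,226). In the top view the handle is near (319,211), the dial near (321,267), and a red rider near (308,261). I'll zoom in on both.

```bash
cat > h.py <<'E'
from cell import observe,cams,job
import cv2,numpy as np
from scipy.optimize import least_squares
C={n:cams.get_calibration(n) for n in("side","top")}
def avg(n,k=4): return np.mean([cams.get_image(n).astype(float) for _ in range(k)],0)
def proj(n,P):
    c=C[n];f=210/np.tan(np.radians(c["fov_y"]/2));P=np.atleast_2d(P)
    q=P@c["world_to_cam"][:3,:3].T+c["world_to_cam"][:3,3]
    return np.c_[c["cx"]+f*q[:,0]/-q[:,2],c["cy"]-f*q[:,1]/-q[:,2]]
def crop(im,x,y,w,h,s): return cv2.resize(np.clip(im[y:y+h,x:x+w]*1.5,0,255).astype(np.uint8)[:,:,::-1],None,fx=s,fy=s,interpolation=cv2.INTER_CUBIC)
E
python3 - <<'E'
from h import *
t=avg("top");s=avg("side");np.save("t0.npy",t);np.save("s0.npy",s)
a=crop(t,240,135,150,170,3.5);b=crop(s,210,140,190,160,0.1)
cv2.imwrite("pics/ct.png",crop(t,240,135,150,170,3.5)); cv2.imwrite("pics/cs.png",crop(s,210,145,175,150,4))
cv2.imwrite("pics/dial.png",np.hstack([crop(t,291,240,60,55,6.5),crop(s,315,200,60,55,6.5)]))
E
```

```text
(no output)
```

View pics/ct.png

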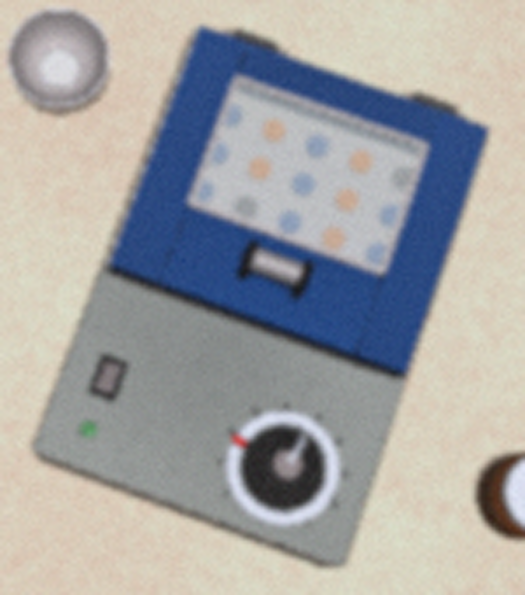

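View pics/cs.png

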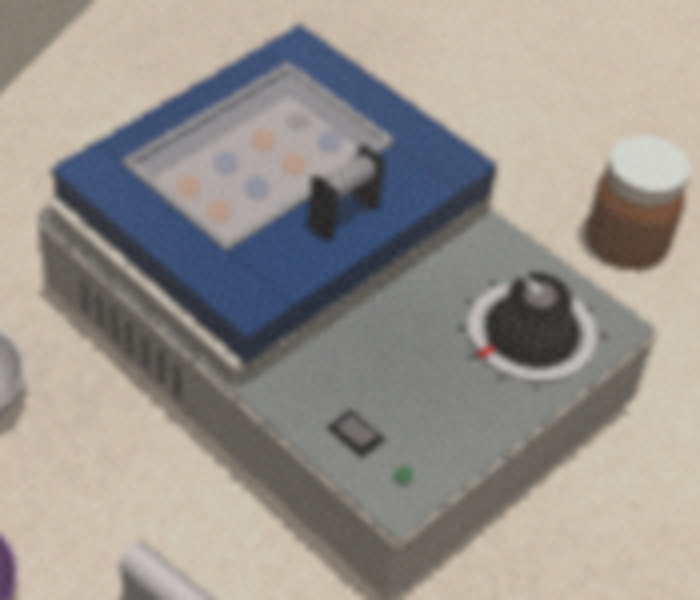

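View pics/dial.png

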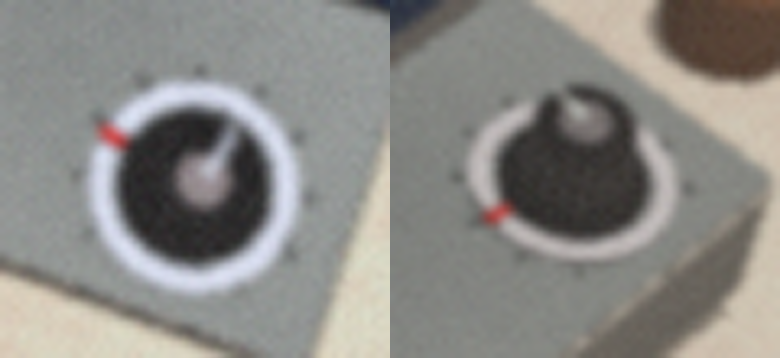

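```bash
cat >> h.py <<'E'
def px(u,v,s,x,y): return np.array([(u+.5)/s-.5+x,(v+.5)/s-.5+y])
T=lambda u,v:px(u,v,3.5,240,135)
S=lambda u,v:px(u,v,4,210,145)
TD=lambda u,v:px(u,v,6.5,291,240)
SD=lambda u,v:px(u-390,v,6.5,315,200)
def tri(a,b):
    r=least_squares(lambda P:np.r_[proj("top",P)[0]-a,proj("side",P)[0]-b],[.6,0,.1]);return r.x,np.sqrt((r.fun**2).mean())
obs={"lidBL":(T(203,28),S(55,172)),"lidBR":(T(487,128),S(298,27)),"lidFR":(T(402,374),S(495,168)),"lidFL":(T(112,268),S(243,337)),
"handle":(T(276,265),S(347,177)),"ring":(TD(195,186),SD(573,178)),"cap":(TD(203,182),SD(583,121)),"rider":(TD(113,135),SD(497,213)),
"deckL":(T(35,450),S(400,545)),"deckR":(T(345,566),S(653,335))}
E
python3 - <<'E'
from h import *
R={}
for k,(a,b) in obs.items():
    R[k],e=tri(a,b);print(k,(R[k]*1000).round(1),"px",e.round(2))
d=lambda a,b:np.linalg.norm(R[a]-R[b])*1000
print(d("deckL","deckR"),d("lidFL","lidFR"),d("lidBL","lidFL"))
M={"handle":(-.003,0,.168),"ring":(-.122,-.055,.086),"cap":(-.122,-.055,.121),"deckL":(-.1725,.12,.085),"deckR":(-.1725,-.12,.085)}
def W(p,m): c,s=np.cos(p[2]),np.sin(p[2]);return np.array([p[0]+c*m[0]-s*m[1],p[1]+s*m[0]+c*m[1],m[2]])
f=lambda p:np.concatenate([np.r_[proj("top",W(p,m))[0]-obs[k][0],proj("side",W(p,m))[0]-obs[k][1]] for k,m in M.items()])
r=least_squares(f,[.7,0,-.3],loss="soft_l1");print(r.x,f(r.x).reshape(-1,4).round(2))
for k,m in M.items():print(k,W(r.x,m).round(4))
print("hinge",W(r.x,(.155,0,.11)).round(4))
E
```

```text
lidBL [808.7  39.  122.3] px 0.32
lidBR [ 737.  -167.4  125. ] px 0.23
lidFR [ 556.8 -103.1  126.4] px 0.03
lidFL [630.  102.1 125. ] px 0.65
handle [623.4 -10.9 165.7] px 0.33
ring [492.4 -25.1  81.2] px 0.21
cap [492.5 -24.4 115.6] px 0.07
rider [511.2   6.9  82.6] px 0.21
deckL [500.7 154.5  71. ] px 0.36
deckR [424.4 -71.2  67. ] px 0.07
238.28528302649352 217.9335494649856 189.55666038136968
[ 0.62535243 -0.0098928  -0.32493446] [[-0.65  0.6  -0.44 -0.19]
 [-0.58  0.22 -0.23 -0.73]
 [-0.3  -0.11  0.38 -1.  ]
 [-2.    0.26 -0.56 -1.88]
 [-0.01  0.39  1.33 -3.67]]
handle [ 0.6225 -0.0089  0.168 ]
ring [ 0.4922 -0.0231  0.086 ]
cap [ 0.4922 -0.0231  0.121 ]
deckL [0.5002 0.1589 0.085 ]
deckR [ 0.4236 -0.0685  0.085 ]
hinge [ 0.7722 -0.0594  0.11  ]
```

```bash
cat >> h.py <<'E'
def angles(im,cam,ring,cap):
    from scipy.ndimage import map_coordinates as mc
    th=np.radians(np.arange(0,360,.5))
    def prof(c,rs,w):
        out=0
        for r in rs:
            P=np.c_[c[0]+r*np.cos(th),c[1]+r*np.sin(th),np.full(len(th),c[2])];q=proj(cam,P)
            out=out+mc(im@np.array(w),[q[:,1],q[:,0]],order=1)
        return out/len(rs)
    res={}
    for nm,c,rs,w in(("rider",ring,np.arange(.034,.041,.001),(1,-.5,-.5)),("ptr_skirt",(ring[0],ring[1],ring[2]+.003),np.arange(.022,.029,.001),(1/3,)*3),("ptr_top",cap,np.arange(.010,.019,.001),(1/3,)*3)):
        p=prof(c,rs,w);i=p.argmax();k=np.arange(i-24,i+25)%720;wt=np.clip(p[k]-np.median(p)-.4*(p[i]-np.median(p)),0,None)
        res[nm]=round(i/2+(wt*(np.arange(49)-24)).sum()/wt.sum()/2,1),round(p[i]-np.median(p))
    return res
E
python3 - <<'E'
from h import *
ring=tri(*obs["ring"])[0];cap=tri(*obs["cap"])[0]
for n,f in(("top","t0"),("side","s0")): print(n,angles(np.load(f+".npy"),n,ring,cap))
E
```

```text
top {'rider': (np.float64(59.2), 77), 'ptr_skirt': (np.float64(326.8), 44), 'ptr_top': (np.float64(328.4), 60)}
side {'rider': (np.float64(59.7), 52), 'ptr_skirt': (np.float64(284.7), 44), 'ptr_top': (np.float64(322.8), 35)}
```

>>> step_arm:
  steps:
    - [17,-31.5,0,0,0,-0.104]
    - [17,-31.5,0,0,0,-0.104]
    - [17,-31.5,0,0,0,-0.104]
    - [17,-31.5,0,0,0,-0.104]
    - [17,-31.5,0,0,0,-0.104]
    - [17,-31.5,0,0,0,-0.104]
    - [17,-31.5,0,0,0,-0.104]
    - [17,-31.5,0,0,0,-0.104]
    - [17,-31.5,0,0,0,-0.104]
    - [17,-31.5,0,0,0,-0.104]
    - [17,-31.5,0,0,0,-0.104]
    - [17,-31.5,0,0,0,-0.104]
    - [17,-31.5,0,0,0,-0.104]
    - [17,-31.5,0,0,0,-0.104]
    - [17,-31.5,0,0,0,-0.104]
    - [17,-31.5,0,0,0,-0.104]
    - [17,-31.5,0,0,0,-0.104]
    - [17,-31.5,0,0,0,-0.104]
    - [17,-31.5,0,0,0,-0.104]
    - [17,-31.5,0,0,0,-0.104]
  gripper: 1

```text
clock: 2.17
position: [0.4928, -0.0253, 0.2271]
ee_rot: [-2.887, -1.239, -0.002]
force: [0.7, 1.0, -1.2]
width: 0.999
gripper_force: 0.0
```

>>> step_arm:
  steps:
    - [0,0,-25,0,0,0]
    - [0,0,-25,0,0,0]
    - [0,0,-25,0,0,0]
    - [0,0,-20,0,0,0]
    - [0,0,-15,0,0,0]
    - [0,0,-12,0,0,0]
    - [0,0,-10,0,0,0]
    - [0,0,0,0,0,0]
    - [0,0,0,0,0,0]

```text
clock: 2.92
position: [0.4921, -0.0239, 0.0947]
ee_rot: [-2.884, -1.246, 0.001]
force: [-0.1, -0.1, -0.6]
width: 1.0
gripper_force: 0.0
```

>>> step_arm:
  steps:
    - [0,0,0,0,0,0]
    - [0,0,0,0,0,0]
    - [0,0,0,0,0,0]
    - [0,0,0,0,0,0]
    - [0,0,0,0,0,0]
    - [0,0,0,0,0,0]
    - [0,0,0,0,0,0]
    - [0,0,0,0,0,0]
    - [0,0,0,0,0,0]
    - [0,0,0,0,0,0]
  gripper: 0
  force: 25

```text
clock: 3.75
position: [0.4922, -0.0239, 0.0948]
ee_rot: [2.884, 1.246, 0.0]
force: [0.7, 0.1, 0.0]
width: 0.43
gripper_force: 25.0
```

>>> step_arm:
  steps:
    - [0,0,0,0,0,0.04]
    - [0,0,0,0,0,0.08]
    - [0,0,0,0,0,0.1]
    - [0,0,0,0,0,0.1]
    - [0,0,0,0,0,0.1]
    - [0,0,0,0,0,0.1]
    - [0,0,0,0,0,0.1]
    - [0,0,0,0,0,0.1]
    - [0,0,0,0,0,0.1]
    - [0,0,0,0,0,0.1]
    - [0,0,0,0,0,0.1]
    - [0,0,0,0,0,0.1]
    - [0,0,0,0,0,0.1]
    - [0,0,0,0,0,0.1]
    - [0,0,0,0,0,0.1]
    - [0,0,0,0,0,0.1]
    - [0,0,0,0,0,0.06]
    - [0,0,0,0,0,0.02]
    - [0,0,0,0,0,0]
    - [0,0,0,0,0,0]

```text
clock: 5.42
position: [0.4915, -0.0239, 0.0947]
ee_rot: [-1.118, -2.935, 0.0]
force: [-4.3, -0.1, 5.6]
width: 0.432
gripper_force: 25.0
```

>>> step_arm:
  steps:
    - [0,0,0,0,0,0]
    - [0,0,0,0,0,0]
    - [0,0,0,0,0,0]
    - [0,0,0,0,0,0]
    - [0,0,0,0,0,0]
    - [0,0,0,0,0,0]
    - [0,0,0,0,0,0]
    - [0,0,0,0,0,0]
  gripper: 1

```text
clock: 6.08
position: [0.4921, -0.0237, 0.0947]
ee_rot: [1.115, 2.937, 0.0]
force: [0.4, 0.3, 0.1]
width: 0.96
gripper_force: 0.0
```

>>> step_arm:
  steps:
    - [0,0,15,0,0,0]
    - [0,0,25,0,0,0]
    - [0,0,30,0,0,0]
    - [0,0,30,0,0,0]
    - [0,0,30,0,0,0]
    - [0,0,10,0,0,0]
    - [20,1.5,0,0,0,0.059]
    - [20,1.5,0,0,0,0.059]
    - [20,1.5,0,0,0,0.059]
    - [20,1.5,0,0,0,0.059]
    - [20,1.5,0,0,0,0.059]
    - [20,1.5,0,0,0,0.059]
    - [10,1.5,0,0,0,0.059]
    - [0,1.5,0,0,0,0.059]
    - [0,1.5,0,0,0,0]
    - [0,0.5,0,0,0,0]

```text
clock: 7.42
position: [0.6218, -0.0096, 0.2341]
ee_rot: [-0.4, -3.115, -0.0]
force: [-0.2, 0.1, -0.8]
width: 1.003
gripper_force: 0.0
```

```bash
python3 - <<'E'
from h import *
print(observe()["position"],observe()["ee_rot"],observe()["joints"])
t=avg("top");s=avg("side");np.save("t1.npy",t);np.save("s1.npy",s)
ring=tri(*obs["ring"])[0];cap=tri(*obs["cap"])[0]
for n,i in(("top",t),("side",s)): print(n,angles(i,n,ring,cap))
cv2.imwrite("pics/dial1.png",np.hstack([crop(t,291,240,60,55,6.5),crop(s,315,200,60,55,6.5)]))
E
```

```text
[ 0.6217575  -0.00957848  0.2340606 ] [-4.00316516e-01 -3.11487115e+00 -1.48818489e-04] [-0.17066597  0.42384697  0.14553417  1.57810987 -0.06582495  1.14549544
  1.30456624]
top {'rider': (np.float64(59.4), 59), 'ptr_skirt': (np.float64(57.8), 50), 'ptr_top': (np.float64(55.7), 52)}
side {'rider': (np.float64(59.7), 35), 'ptr_skirt': (np.float64(289.5), 34), 'ptr_top': (np.float64(60.8), 24)}
```

View pics/dial1.png

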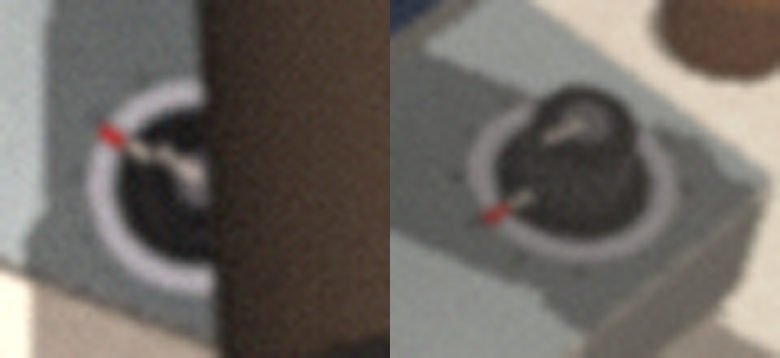

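The pointer now lies on the rider's ray in both views: rider at about (113,135) and pointer at about (140,150) in the top crop. I'll check the angle numerically using skirt samples only.

```bash
python3 - <<'E'
from h import *
from scipy.ndimage import map_coordinates as mc
c=tri(*obs["ring"])[0]
th=np.arange(40,80,.5);a=np.radians(th)
for n,f in(("top","t1.npy"),("side","s1.npy")):
    im=np.load(f)
    for nm,rs,dz,w in(("rider",np.arange(34,41),0,(1,-.5,-.5)),("skirt",np.arange(24,29),.003,(1/3,)*3),("skirt z0",np.arange(24,29),0,(1/3,)*3)):
        p=0
        for r in rs/1000:
            q=proj(n,np.c_[c[0]+r*np.cos(a),c[1]+r*np.sin(a),np.full(len(a),c[2]+dz)]);p=p+mc(im@np.array(w),[q[:,1],q[:,0]],order=1)
        wt=np.clip(p-np.median(p)-.4*(p.max()-np.median(p)),0,None);print(n,nm,th[p.argmax()],(wt*th).sum()/wt.sum())
E
```

```text
top rider 59.5 59.40189617786185
top skirt 58.0 57.926353252234506
top skirt z0 57.0 57.18938529497916
side rider 59.5 59.6914201272078
side skirt 61.0 60.93256794842806
side skirt z0 58.0 57.44719386558355
```

>>> step_arm:
  steps:
    - [1,0,0,0,0,-0.04]
    - [0,0,0,0,0,-0.04]
    - [0,0,-20,0,0,0]
    - [0,0,-20,0,0,0]
    - [0,0,-18,0,0,0]
    - [0,0,-14,0,0,0]
    - [0,0,-9,0,0,0]
    - [0,0,-5,0,0,0]
    - [0,0,0,0,0,0]
    - [0,0,0,0,0,0]

```text
clock: 8.65
position: [0.6235, -0.0098, 0.1493]
ee_rot: [0.522, 3.097, 0.0]
force: [0.5, -0.1, 0.3]
width: 0.999
gripper_force: 0.0
```

>>> step_arm:
  steps:
    - [0,0,0,0,0,0]
    - [0,0,0,0,0,0]
    - [0,0,0,0,0,0]
    - [0,0,0,0,0,0]
    - [0,0,0,0,0,0]
    - [0,0,0,0,0,0]
    - [0,0,0,0,0,0]
    - [0,0,0,0,0,0]
    - [0,0,0,0,0,0]
    - [0,0,0,0,0,0]
  gripper: 0
  force: 50

```text
clock: 9.48
position: [0.6226, -0.0114, 0.1487]
ee_rot: [-0.524, -3.097, 0.003]
force: [-2.2, -4.7, 3.0]
width: 0.509
gripper_force: 50.0
```

```bash
python3 - <<'E'
import numpy as np
# arc: local handle (f forward of hinge, u above), lid angle a; rows of world mm, yaw -0.335
y=-0.335
def P(a): return np.array([-(158*np.cos(a)-58*np.sin(a)),158*np.sin(a)+58*np.cos(a)])
k=20;aa=np.radians(45)*np.array([0]+list(np.cumsum([.5]+[1]*18+[.5])/19))
for i in range(k):
    d=P(aa[i+1])-P(aa[i]);print((d[0]*np.cos(y)).round(2),(d[0]*np.sin(y)).round(2),d[1].round(2))
E
```

```text
1.16 -0.41 3.25
2.52 -0.88 6.43
2.77 -0.96 6.31
3.01 -1.05 6.18
3.25 -1.13 6.05
3.48 -1.21 5.9
3.71 -1.29 5.74
3.93 -1.37 5.58
4.14 -1.44 5.4
4.35 -1.51 5.21
4.55 -1.58 5.02
4.74 -1.65 4.81
4.93 -1.72 4.6
5.1 -1.78 4.38
5.27 -1.83 4.16
5.43 -1.89 3.92
5.57 -1.94 3.68
5.71 -1.99 3.43
5.84 -2.03 3.18
2.97 -1.03 1.49
```

>>> step_arm:
  steps:
    - [0,-1.5,0,0,0,0]
    - [1.2,-0.4,3.3,0,0,0]
    - [2.5,-0.9,6.4,0,0,0]
    - [2.8,-1,6.3,0,0,0]
    - [3,-1,6.2,0,0,0]
    - [3.2,-1.1,6,0,0,0]
    - [3.5,-1.2,5.9,0,0,0]
    - [3.7,-1.3,5.7,0,0,0]
    - [3.9,-1.4,5.6,0,0,0]
    - [4.1,-1.4,5.4,0,0,0]
    - [4.4,-1.5,5.2,0,0,0]
    - [0,0,0,0,0,0]

```text
clock: 10.48
position: [0.6564, -0.0231, 0.2061]
ee_rot: [0.523, 3.097, -0.0]
force: [-5.6, -2.4, -5.3]
width: 0.508
gripper_force: 50.0
```

>>> step_arm:
  steps:
    - [4.5,-1.6,5,0,0,0]
    - [4.7,-1.6,4.8,0,0,0]
    - [4.9,-1.7,4.6,0,0,0]
    - [5.1,-1.8,4.4,0,0,0]
    - [5.3,-1.8,4.2,0,0,0]
    - [5.4,-1.9,3.9,0,0,0]
    - [5.6,-1.9,3.7,0,0,0]
    - [5.7,-2,3.4,0,0,0]
    - [5.8,-2,3.2,0,0,0]
    - [3,-1,1.5,0,0,0]
    - [0,0,0,0,0,0]
    - [0,0,0,0,0,0]
    - [0,0,0,0,0,0]
    - [0,0,0,0,0,0]

```text
clock: 11.65
position: [0.7059, -0.0403, 0.2439]
ee_rot: [0.522, 3.097, -0.001]
force: [-3.1, -2.9, -6.4]
width: 0.508
gripper_force: 50.0
```

```bash
python3 - <<'E'
from h import *
o=observe();p=o["position"];print(p,o["force"],o["ft_torque"])
# lid angle from grasp point height & from displacement since grasp
for h0,g0 in((.168,np.array([.6226,-.0114,.1487])),):
    d=p-g0;s=d[0]*np.cos(-.335)+d[1]*np.sin(-.335)
    f,u=.158-s,.058+d[2];print("ang",np.degrees(np.arctan2(u,f)-np.arctan2(.058,.158)),"radius",np.hypot(f,u),np.hypot(.158,.058))
t=avg("top");s=avg("side");np.save("t2.npy",t);np.save("s2.npy",s)
cv2.imwrite("pics/end.png",np.hstack([crop(t,240,135,150,170,2.6),crop(s,210,130,180,170,2.6)]))
E
```

```text
[ 0.70586023 -0.04032963  0.24391192] [-3.08536811 -2.94326928 -6.44253139] [-0.51754172  1.15653705 -0.02658031]
ang 45.33176521800598 radius 0.16838614484681963 0.168309239199754
```

View pics/end.png

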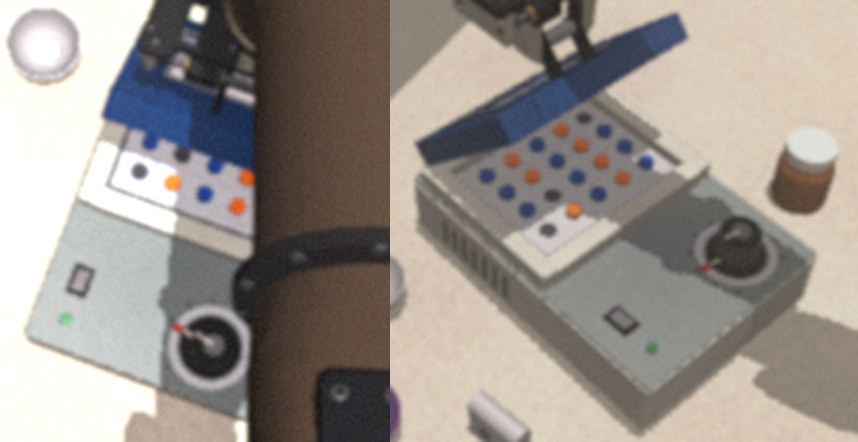

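The lid stands at about 45° in the gripper, and the arc radius matches the hinge (168.4 mm measured, 168.3 mm expected). The pointer is still on the red rider, near (178,327) in the top crop, and the dish, jar and anvil look undisturbed.

```bash
python3 -c "
from cell import job
print(job.sign_off())"
```

```text
the job is handed in; nothing more can be done
None
```

The job is handed in: the dial was turned back to the red rider (within about 2° by the cameras), and the lid is held in the gripper at about 45° (45.3° measured), with nothing else touched.

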